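# Seat a taper plug gauge and drift it out again

### The arm

A 7-joint arm with a two-finger parallel gripper is mounted at the origin on a cart in front of the work surface, level with it; the furniture and walls round the work are solid. World frame = base frame: x ahead of the robot, y to its left, z up, the work surface at z = 0. Lengths are in m, angles in rad, forces in N, time in s.
With the tool pointing down it reaches from about 0.4 to 0.75 m from the base axis. Payload 19.5 kg.
Tool frame: the origin (TCP) lies midway between the tips of the shut fingers; the grasp point (between the pads) lies 19 mm behind it (grip_point_offset is the distance from the TCP to the grasp point, in m); y points along the fingers, z is the direction in which the jaws open and shut, and the axes are right-handed (so a half turn about y gives the same grasp; the last joint's range is limited). The gripper opens to 85 mm and grips with 20 to 120 N. Pads are 22 mm wide; open, the fingers measure 114 mm over their backs; the gripper's body (76 mm by 85 mm) begins 54 mm behind the grasp point. The pads swing forward as they close: fully open they stand 13 mm farther back than shut.
Start: joints at [-1.335, 0.707, -0.028, 1.485, 0.022, 0.951, -0.075], TCP at [0.158, 0.553, 0.21] pointing down, gripper open.
Joint ranges: [-2.71, 2.71], [-0.32, 2.16], [-1.57, 1.52], [0, 2.45], [-1.46, 4.6], [0, 2.02], [-2.83, 2.83]. Speed limits (rad/s): [1.89, 1.89, 2.57, 2.57, 3.01, 3.01, 3.01].

### API

Orientations are given as a unit quaternion [w, x, y, z].
In Python, from cell import * gives the robot as it stands.
- The arm moves only by the shell command python3 -m pendant 'ROWS' [FORCE]. ROWS is JSON, a list that holds one entry, the list of rows, each a list of 7 numbers: the turn, a rotation vector about the tool's x, y, z in units of 6 degrees (1.0 is 6 degrees), then the shift along the tool's x, y, z in m, then the closure, from 0 (fully open) to 1 (shut). A call has exactly 10 rows; each row shifts and turns the commanded pose from where the row before left it, along the tool's axes as they then stand; what a row does not reach is not made up. A row lasts 1/10 s, in which the tool goes at most 50 mm and 8.59 degrees, less where a joint would pass 70% of its speed; a pose out of reach is approached as far as the arm can. A call is refused whole if a number of a shift passes 0.05 or a number of a turn 1, either way. A call with a gripper value outside its range is refused whole. The fingers move at their own pace and stop on an object; FORCE is the grip in N (left out, the last holds). Time passes only in rows, so rows that do not move let the fingers close, or fill a call up. It gives the time, the measured TCP pose, the force and the opening at its end, in the units of the state.
- read_state(): the state, without advancing time (a new reading comes with each control period).
- camera(name): name is "side" or "top" or "wrist"; returns a dict with "frame" (420x560x3 uint8, blue, green, red), "depth" (420x560 float32, m along the optical axis (not along the pixel's ray), 0 where there is no reading), "intrinsics" (3x3 intrinsics, pixels), "k1" (the pictures are not rectified: a ray, as slopes to the right and down, at radius r is drawn at 1 + k1 r^2 times it, then the intrinsics apply), "world_from_camera" (4x4, takes a point from camera to world coordinates). Camera axes: x right, y down, z forward; pixel columns grow to the right and rows downward; lengths in m; the calibration is good to about 2 mm. A picture is of the moment at which its call begins.
- finish_job(): hands the job in, once; it reports no verdict.
Trained networks look in the newest picture that a camera, given by its name, has taken for a name from the list of things; names that differ only in an ending like _2 or _b are one class to them, and where a whole thing is asked for, a point or a joint stands for the part that bears it (a point fixed in the world has none). Each returns a list of dicts, best first, with "confidence" (0 to 1); they miss things now and then, are a little off and sometimes report something else, mostly with a low value. They report only what shows in the picture. A call takes as long as a camera call. They do not tell look-alikes from the thing itself.
- spot_in(camera, name): "uv" ([column, row] in pixels, amid what is visible of it).
- tip_of(camera, name): "uv" ([column, row] in pixels: a listed point, or the origin of a listed thing).
The state is a dict: "t": time; "q": joint angles; "qvel": joint speeds; "joint_torque": joint torques, N m; "position": TCP position; "tool_rot": TCP orientation; "force": force on the tool from outside, world axes, zero at the start; "wrist_torque": the same for the moment, N m; "grip_width": finger opening in m.
Only numpy, scipy, OpenCV 4.12 (cv2) and the standard library are available. Lean on these libraries where they do the work, as an engineer would, in place of code of your own. Each camera call takes 0.05 s, during which the arm holds its last target. There are 200 camera calls.

### The job

Try the taper plug gauge in the adapter sleeve. Push its knob down lightly and turn it clockwise (seen from above) until the hidden tang drops into the slot, press the plug fully home and let go; then push the drift wedge through the slot until it has broken the plug loose and raised it clearly, about 10 mm, without helping the plug by hand. Leave the plug standing raised on the wedge, and do not disturb the glass beaker and the white viscosity cup near by.

Things in the scene. Friction and masses are not known exactly. Their poses are not given: they have to be found in the camera images.
- sleeve: Fixed bench stand: dark base plate 265 x 90 x 25 mm; on it an aluminium sleeve block, 80 x 80 mm, 94 mm tall, with an upright tapered bore that holds the plug. Origin: on the worktop below the bore's axis. z up; x is the direction in which the wedge is driven. From x = -40 to -208 mm the base carries a channel, 13 mm between two ribs 12 mm high, that leads the wedge to the slot.
- sleeve_mouth (a point): Centre of the sleeve's top face, on the bore's axis, 119 mm above the worktop; axes as the stand's.
- slot (a point): Middle of the slot's floor below the bore, on the bore's axis, 25 mm above the worktop. The slot is 13 mm wide and 36 mm tall and runs along the stand's x right through the foot of the block, in line with the channel.
- plug: Steel taper plug gauge, about 0.3 kg, upright in the sleeve. Origin: centre of the underside of its collar (50 mm diameter, 8 mm thick), z up. Below is a shank tapering from 37 to 24 mm over 60 mm. At the start the collar stands 12 mm above the sleeve's face; fully home it rests on the face. The last 7 mm are gripped by the taper: about 10 to 15 N to press in.
- plug_knob (a point): Centre of the plug's knob, a knurled cylinder 42 mm in diameter and 34 mm tall, 35 mm above the collar's underside (at the start 166 mm above the worktop, 154 mm when home). A neck 10 mm tall parts it from the collar. Knob and shank turn together.
- plug_tang (a point): End of the plug's tang (flat, 24 x 10 mm, 20 mm long), out of sight, 80 mm below the collar's underside. At the start it lies across the slot on a ledge. Its angle to the knob changes from time to time and is not given: a clockwise turn of 0.4 to 1 rad lines it up. It drops in within about 0.12 rad of true: turn slowly, or in steps under 0.15 rad, with a light push (5 to 10 N).
- wedge: Loose steel drift wedge, 150 mm long, 10 mm thick, 0.2 kg, on edge in the channel, thin end toward the slot. Origin: under the middle of its butt face, on the slot's floor; x along it to the thin end, z up. Height 40 mm behind the head, 10 mm at the tip. It meets a home plug with the butt about 140 mm short of the bore's axis, then lifts 1 mm per 5 mm; 90 mm short gives about 10 mm.
- wedge_butt (a point): Middle of the wedge's butt face, the face to push, on a head 22 mm wide that spans 39 to 87 mm above the worktop; this point is 70 mm above it. At the start 165 to 190 mm short of the bore's axis. Pushing takes about 6 to 15 N; the wedge stays where it is left.
- beaker: Bystander: clear glass beaker 68 mm in diameter, 72 mm tall. Origin: centre of its underside. It stands in front of the tall fixed lab disperser that fills the left half of the worktop (y above 0.03 m, x above 0.47 m): swing the arm past the front of it.
- visc_cup: Bystander: white cone-topped viscosity cup 72 mm in diameter, 67 mm tall. Origin: centre of its underside.
Things that resemble listed ones, but are neither listed nor needed, are in the scene too. Of the things shaped like the plug, the steel one is meant.

How it is judged:
On the way, in this order (a step that is already met when the one before it is completed fails the run):
1. the plug is fully home in the sleeve, its collar down on the sleeve's face (z of plug in the frame of sleeve_mouth below 0.002 m and horizontal distance between plug and sleeve_mouth below 0.004 m), for 0.2 s.
2. the wedge has come up under the tang of the plug, which is still in its seat and not held by the fingers (x of wedge_butt in the frame of sleeve_mouth above -0.148 m and z of plug in the frame of sleeve_mouth below 0.0045 m and contact force between the fingers and plug below 0.5 N).
3. the wedge has raised the plug by at least 7 mm (z of plug in the frame of sleeve_mouth above 0.007 m and x of wedge_butt in the frame of sleeve_mouth above -0.115 m and contact force between the fingers and plug below 0.5 N), for 0.1 s.
At the end, for the whole second after the job is handed in: The plug stands upright in the sleeve (within 8 mm of its axis, tilted less than 0.12 rad), its collar 7 to 20 mm above the sleeve's face, resting on the wedge, whose butt is less than 115 mm short of the bore's axis; both at rest (z of plug in the frame of sleeve_mouth between 0.007 and 0.02 m and horizontal distance between plug and sleeve_mouth below 0.008 m and angle between plug's own z axis and vertical below 0.12 rad and x of wedge_butt in the frame of sleeve_mouth above -0.115 m and contact force between wedge and plug above 0.3 N and linear speed of each of plug, wedge below 0.02 m/s); the robot touches nothing.
It fails at once if the plug is touched by the gripper once the wedge is under it (contact force between the fingers and plug above 1 N and x of wedge_butt in the frame of sleeve_mouth above -0.148 m).
It fails at once if the plug is pulled out of the sleeve (z of plug in the frame of sleeve_mouth above 0.03 m).
It fails at once if the beaker or the viscosity cup is moved by more than 30 mm (distance of any of beaker, visc_cup from where it was at the start of the episode above 0.03 m).
It also fails if it takes over 54 s, if anything falls off the work surface, if the arm or the gripper's body presses on something with over 40 N, if the wrist force passes 120 N, or if a joint passes its speed limit or range.

## Working session

There is one attempt and no reset: what is moved stays moved. The work goes in short steps, Python scripts to look and compute and a shell command to move; the robot and the scene stay as the last step left them, time stands still between calls to the robot, and variables do not carry over. Pictures are saved under pics/ and viewed, about 8 in all and at most 12, crops included, and the job is handed in when it is done.

```bash
ls; mkdir -p pics; cat > h.py <<'E'
from cell import *
import numpy as np, cv2
from scipy.spatial.transform import Rotation as R
def ray(c,uv):
    K=np.array(c["intrinsics"]);d=np.array([(uv[0]-K[0,2])/K[0,0],(uv[1]-K[1,2])/K[1,1]]);u=d.copy()
    for _ in range(20): u=d/(1+c["k1"]*(u@u))
    return np.array([u[0],u[1],1.])
def pt(c,uv,z=None):
    T=np.array(c["world_from_camera"]);r=T[:3,:3]@ray(c,uv)
    if z is None:
        u,v=int(round(uv[0])),int(round(uv[1]));d=c["depth"][max(v-2,0):v+3,max(u-2,0):u+3];d=d[d>0]
        s=np.median(d) if d.size else np.nan
    else: s=(z-T[2,3])/r[2]
    return T[:3,3]+s*r
E
python3 - <<'E'
from h import *
s=read_state();print({k:np.round(v,3) for k,v in s.items()})
ims=[]
Z={"plug_knob":.166,"sleeve_mouth":.119,"wedge_butt":.07,"plug":.131,"beaker":0,"visc_cup":0}
for n in["side","top"]:
    c=camera(n);cv2.imwrite(f"pics/{n}0.png",c["frame"]);print(n,np.round(c["world_from_camera"],3).tolist())
    for o in Z:
        for r in tip_of(n,o)[:3]: print(o,np.round(r["uv"]),round(r["confidence"],2),"z:",np.round(pt(c,r["uv"],Z[o]),3),"d:",np.round(pt(c,r["uv"]),3))
E
```

```text
pics
{'t': np.float64(0.0), 'q': array([-1.335,  0.707, -0.028,  1.485,  0.022,  0.951, -0.075]), 'qvel': array([-0.001,  0.   ,  0.   ,  0.   , -0.001, -0.001,  0.001]), 'joint_torque': array([-0.0000e+00, -8.8322e+01,  1.2350e+00, -2.3615e+01,  1.7000e-02,
        7.0000e-03, -0.0000e+00]), 'position': array([0.158, 0.553, 0.209]), 'tool_rot': array([-0.7  ,  0.701, -0.098,  0.098]), 'force': array([0.068, 0.477, 0.85 ]), 'wrist_torque': array([ 0.043,  0.034, -0.054]), 'grip_width': np.float64(0.086)}
side [[1.0, -0.028, -0.001, 0.529], [-0.011, -0.432, 0.902, -1.032], [-0.026, -0.902, -0.432, 0.538], [0.0, 0.0, 0.0, 1.0]]
plug_knob [320. 201.] 0.93 z: [ 0.622 -0.238  0.166] d: [ 0.621 -0.244  0.169]
plug_knob [292. 200.] 0.88 z: [ 0.572 -0.23   0.166] d: [ 0.577 -0.13   0.12 ]
sleeve_mouth [323. 220.] 0.88 z: [ 0.631 -0.224  0.119] d: [ 0.628 -0.247  0.131]
wedge_butt [233. 242.] 0.83 z: [ 0.459 -0.211  0.07 ] d: [ 0.46  -0.223  0.077]
plug [290. 211.] 0.87 z: [ 0.57  -0.206  0.131] d: [ 0.574 -0.124  0.09 ]
plug [320. 215.] 0.77 z: [ 0.624 -0.224  0.131] d: [ 0.622 -0.242  0.14 
[... 336 characters left out ...]
, 1.0]]
plug_knob [301. 157.] 0.6 z: [ 0.623 -0.229  0.166] d: [ 0.617 -0.228  0.184]
plug_knob [288. 240.] 0.25 z: [ 0.437 -0.198  0.166] d: [ 0.458 -0.202  0.037]
sleeve_mouth [294. 164.] 0.81 z: [ 0.622 -0.215  0.119] d: [ 0.607 -0.212  0.167]
wedge_butt [290. 238.] 0.72 z: [ 0.458 -0.207  0.07 ] d: [ 0.459 -0.208  0.063]
plug [300. 161.] 0.78 z: [ 0.625 -0.229  0.131] d: [ 0.608 -0.225  0.184]
plug [249. 184.] 0.55 z: [ 0.57  -0.113  0.131] d: [ 0.57  -0.113  0.133]
beaker [180. 259.] 0.97 z: [0.415 0.063 0.   ] d: [0.414 0.061 0.011]
visc_cup [369. 206.] 0.95 z: [ 0.551 -0.411  0.   ] d: [ 0.539 -0.401  0.051]
visc_cup [299. 158.] 0.21 z: [ 0.675 -0.235  0.   ] d: [ 0.614 -0.224  0.183]
```

```bash
python3 - <<'E'
import cv2,numpy as np
a=cv2.imread("pics/side0.png")[130:370,190:400];b=cv2.imread("pics/top0.png")[110:300,130:430]
a=cv2.resize(a,None,fx=2.3,fy=2.3);b=cv2.resize(b,None,fx=1.05,fy=1.05)
c=np.zeros((560,800,3),np.uint8);c[:a.shape[0],:a.shape[1]]=a;c[:b.shape[0],484:484+b.shape[1]]=b[:, :316]
cv2.imwrite("pics/a.png",c)
E
```

```text
(no output)
```

View pics/a.png

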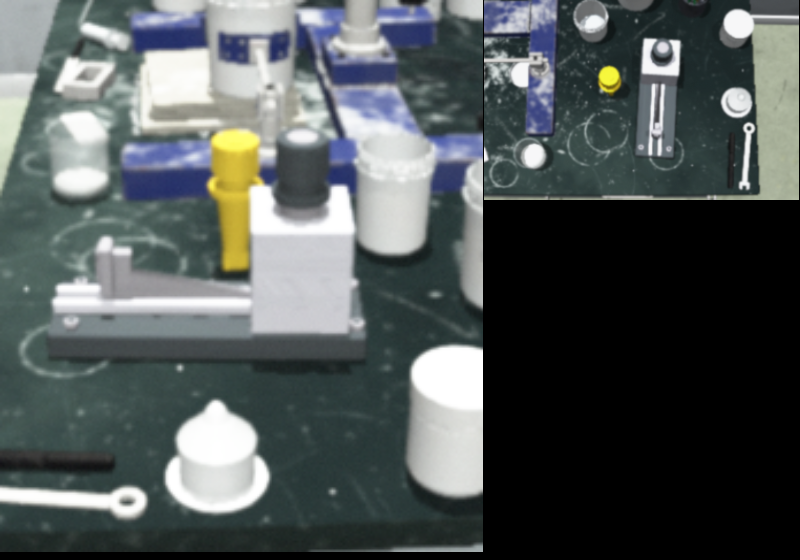

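View pics/top0.png

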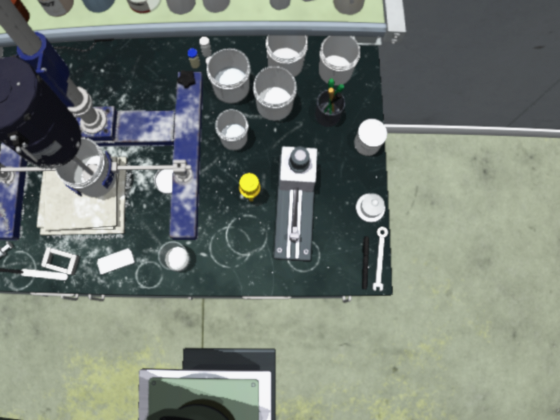

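The steel plug is the dark knob in the aluminium sleeve, at top px (301,157) and side px (320,201). The only look-alike is the yellow plug, at top (249,184) and side (292,200), which I reject. The wedge butt is at top (292,238). The viscosity cup at (370,206) and the beaker at (175,257) match the descriptions.

```bash
cat >> h.py <<'E'
def q2R(q): return R.from_quat(np.r_[q[1:],q[0]])
def st():
    s=read_state();M=q2R(s["tool_rot"]).as_matrix()
    print("t",round(float(s["t"]),2),"p",np.round(s["position"],4),"F",np.round(s["force"],1),"w",round(float(s["grip_width"]),4),"q",np.round(s["q"],2))
    print("axes x",M[:,0].round(3),"y",M[:,1].round(3),"z",M[:,2].round(3));return s,M
E
python3 - <<'E'
from h import *
s,M=st()
p=s["position"]
for w in [(.30,.27,.27),(.42,0,.27),(.60,-.22,.30)]:
    print(w,(M.T@(np.array(w)-p)).round(3));p=np.array(w)
c=camera("top")
# block / base edges
for uv in [(275,258),(311,258),(281,148),(317,150)]: print(uv,pt(c,uv).round(3))
E
```

```text
t 0.7 p [0.1577 0.5529 0.2096] F [ 0.5  0.  -1.2] w 0.0856 q [-1.33  0.71 -0.03  1.48  0.02  0.95 -0.08]
axes x [ 0.962 -0.274  0.   ] y [-0. -0. -1.] z [ 0.274  0.962 -0.   ]
(0.3, 0.27, 0.27) [ 0.214 -0.06  -0.233]
(0.42, 0, 0.27) [ 0.189  0.    -0.227]
(0.6, -0.22, 0.3) [ 0.233 -0.03  -0.162]
(275, 258) [ 0.418 -0.172  0.007]
(311, 258) [ 0.419 -0.261  0.001]
(281, 148) [ 0.703 -0.188  0.   ]
(317, 150) [ 0.697 -0.281  0.002]
```

```bash
python3 -m pendant '[[[0,0,0,0.03,-0.009,-0.033,0],[0,0,0,0.03,-0.009,-0.033,0],[0,0,0,0.03,-0.009,-0.033,0],[0,0,0,0.03,-0.009,-0.033,0],[0,0,0,0.03,-0.009,-0.033,0],[0,0,0,0.03,-0.009,-0.033,0],[0,0,0,0.03,-0.009,-0.033,0],[0,0,0,0.027,0,-0.033,0],[0,0,0,0.027,0,-0.033,0],[0,0,0,0.027,0,-0.033,0]]]'
python3 - <<'E'
from h import *
s,M=st();p=s["position"]
for w in [(.42,0,.27),(.58,-.22,.30)]:
    print(w,(M.T@(np.array(w)-p)).round(3));p=np.array(w)
E
```

```text
t: 1.75
position: [0.3475, 0.1542, 0.2729]
tool_rot: [0.7, -0.7, 0.098, -0.098]
force: [1.1, 1.6, -0.0]
grip_width: 0.0855
t 1.75 p [0.3475 0.1542 0.2729] F [ 1.1  1.6 -0. ] w 0.0855 q [-0.47  0.33 -0.04  2.01  0.02  0.8   0.77]
axes x [ 0.962 -0.274  0.001] y [ 0.001  0.    -1.   ] z [0.274 0.962 0.   ]
(0.42, 0, 0.27) [ 0.112  0.003 -0.128]
(0.58, -0.22, 0.3) [ 0.214 -0.03  -0.168]
```

```bash
python3 -m pendant '[[[0,0,0,0.028,0,-0.032,0],[0,0,0,0.028,0,-0.032,0],[0,0,0,0.028,0,-0.032,0],[0,0,0,0.028,0,-0.032,0],[0,0,0,0.036,-0.005,-0.028,0],[0,0,0,0.036,-0.005,-0.028,0],[0,0,0,0.036,-0.005,-0.028,0],[0,0,0,0.036,-0.005,-0.028,0],[0,0,0,0.036,-0.005,-0.028,0],[0,0,0,0.036,-0.005,-0.028,0]]]'
python3 - <<'E'
from h import *
s,M=st()
c=camera("wrist");cv2.imwrite("pics/w0.png",c["frame"]);print(np.round(c["world_from_camera"],3).tolist())
Z={"plug_knob":.166,"sleeve_mouth":.119,"wedge_butt":.07,"plug":.131,"wedge":.025}
for o in Z:
    for r in tip_of("wrist",o)[:3]: print(o,np.round(r["uv"]),round(r["confidence"],2),"z:",np.round(pt(c,r["uv"],Z[o]),4),"d:",np.round(pt(c,r["uv"]),4))
E
```

```text
t: 2.75
position: [0.5819, -0.2205, 0.303]
tool_rot: [-0.7, 0.7, -0.098, 0.098]
force: [0.6, 1.1, -0.0]
grip_width: 0.0849
t 2.75 p [ 0.5819 -0.2205  0.303 ] F [ 0.6  1.1 -0. ] w 0.0849 q [ 0.31  0.71 -0.    1.11  0.    1.32  1.6 ]
axes x [ 0.962 -0.274  0.   ] y [ 0. -0. -1.] z [ 0.274  0.962 -0.   ]
[[0.274, 0.927, 0.255, 0.516], [0.962, -0.264, -0.074, -0.203], [-0.002, 0.266, -0.964, 0.468], [0.0, 0.0, 0.0, 1.0]]
plug_knob [374. 153.] 0.77 z: [ 0.568  -0.1258  0.166 ] d: [ 0.5737 -0.1173  0.1327]
plug_knob [291. 235.] 0.66 z: [ 0.6263 -0.2238  0.166 ] d: [ 0.6197 -0.2225  0.1839]
wedge_butt [257.  74.] 0.96 z: [ 0.4563 -0.215   0.07  ] d: [ 0.4587 -0.2145  0.0864]
plug [368. 152.] 0.81 z: [ 0.5715 -0.1219  0.131 ] d: [ 0.5713 -0.1222  0.1321]
plug [289. 221.] 0.66 z: [ 0.6223 -0.2237  0.131 ] d: [ 0.6059 -0.2205  0.1827]
```

View pics/w0.png

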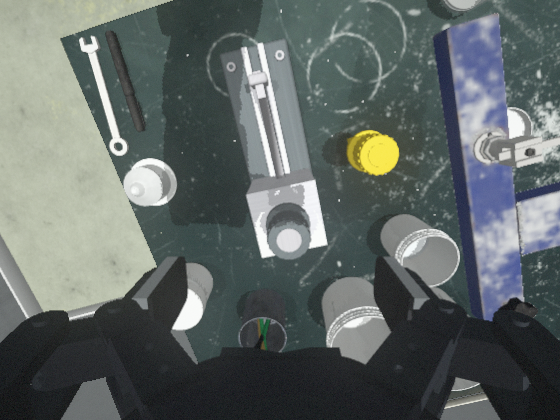

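Wrist view: the steel knob top is at about (291,240), the block around it, the wedge head at (257,80) in the channel and the yellow look-alike at (375,153). I'll fit the knob circle and the block from depth.

```bash
cat >> h.py <<'E'
def cloud(c):
    H,W=c["depth"].shape;u,v=np.meshgrid(np.arange(W),np.arange(H));K=np.array(c["intrinsics"])
    n=cv2.undistortPoints(np.stack([u,v],-1).reshape(-1,1,2).astype(np.float32),np.eye(3),None) if 0 else None
    d=np.stack([(u-K[0,2])/K[0,0],(v-K[1,2])/K[1,1]],-1);x=d.copy()
    for _ in range(15): x=d/(1+c["k1"]*(x**2).sum(-1,keepdims=True))
    z=c["depth"];P=np.dstack([x[...,0]*z,x[...,1]*z,z]);T=np.array(c["world_from_camera"])
    P=P@T[:3,:3].T+T[:3,3];P[z<=0]=np.nan;return P
E
python3 - <<'E'
from h import *
for n in["wrist","top"]:
    c=camera(n);P=cloud(c).reshape(-1,3)
    near=np.hypot(P[:,0]-.622,P[:,1]+.226)
    k=P[(near<.035)&(P[:,2]>.175)&(P[:,2]<.195)]
    print(n,"knob n",len(k),"med z",np.median(k[:,2]).round(4),"circle",cv2.minEnclosingCircle(k[:,:2].astype(np.float32)),"mean",k.mean(0).round(4))
    b=P[(near<.08)&(P[:,2]>.11)&(P[:,2]<.127)]
    print("block",len(b),np.median(b[:,2]).round(4),cv2.minAreaRect(b[:,:2].astype(np.float32)))
    w=P[(np.hypot(P[:,0]-.458,P[:,1]+.21)<.03)&(P[:,2]>.075)&(P[:,2]<.1)]
    if len(w): print("head",len(w),w.mean(0).round(4),w.min(0).round(4),w.max(0).round(4),cv2.minAreaRect(w[:,:2].astype(np.float32)))
    b=P[(near<.25)&(P[:,2]>.018)&(P[:,2]<.032)]
    print("base",len(b),cv2.minAreaRect(b[:,:2].astype(np.float32)))
E
```

```text
wrist knob n 1470 med z 0.1831 circle ((0.6236571669578552, -0.22551745176315308), 0.022243887186050415) mean [ 0.622  -0.2249  0.1828]
block 2648 0.119 ((0.6238512396812439, -0.22539222240447998), (0.07998870313167572, 0.08068680018186569), 86.56561279296875)
head 359 [ 0.4669 -0.2156  0.084 ] [ 0.4536 -0.2262  0.0765] [ 0.4835 -0.2045  0.0889] ((0.46822261810302734, -0.21718928217887878), (0.02185194566845894, 0.029426710680127144), 72.64842987060547)
base 7818 ((0.6270578503608704, -0.21003207564353943), (0.41101887822151184, 0.4322874844074249), 36.48340606689453)
top knob n 0 med z nan circle ((0.0, 0.0), 0.0) mean [nan nan nan]
block 0 nan ((0.0, 0.0), (0.0, 0.0), 0.0)
head 17 [ 0.4593 -0.222   0.0852] [ 0.4529 -0.2248  0.0768] [ 0.4658 -0.2179  0.0916] ((0.45898303389549255, -0.22236114740371704), (0.0058637200854718685, 0.01438098307698965), 70.54871368408203)
base 820 ((0.612208366394043, -0.2223230004310608), (0.4639080762863159, 0.34862032532691956), 58.8159065246582)
  return _methods._mean(a, axis=axis, dtype=dtype,
  ret = ret.dtype.type(ret / rcount)
<stdin>:6: RuntimeWarning: Mean of empty slice.
  ret = um.true_divide(
```

```bash
python3 -m pendant '[[[0,0,0,0.021,0,0.0033,0],[0,0,0,0.0206,0,0.0033,0],[0,0,0,0,0.04,0,0],[0,0,0,0,0.04,0,0],[0,0,0,0,0.04,0,0],[0,0,0,0,0.02,0,0],[0,0,0,0,0.01,0,0],[0,0,0,0,0.007,0,0],[0,0,0,0,0,0,0],[0,0,0,0,0,0,0]]]'
python3 - <<'E'
from h import *
st();c=camera("side");cv2.imwrite("pics/s1.png",cv2.resize(c["frame"][100:300,200:450],None,fx=2.4,fy=2.4,interpolation=2))
E
```

```text
t: 4.15
position: [0.6235, -0.224, 0.1468]
tool_rot: [-0.7, 0.7, -0.097, 0.098]
force: [0.3, 0.7, 0.3]
grip_width: 0.0856
t 4.15 p [ 0.6235 -0.224   0.1468] F [0.3 0.7 0.3] w 0.0856 q [ 0.3   0.92 -0.01  1.2   0.01  1.02  1.58]
axes x [ 0.962 -0.274  0.002] y [ 0.001 -0.001 -1.   ] z [ 0.274  0.962 -0.   ]
```

View pics/s1.png

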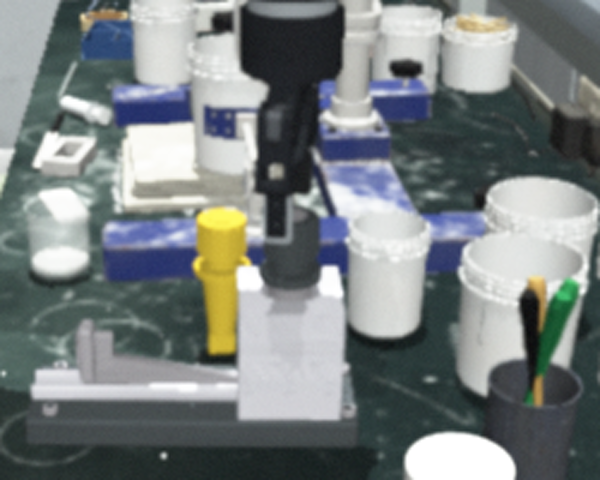

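The fingers straddle the knob (near pad at (280,220), knob at (292,245)), so I close.

```bash
python3 -m pendant '[[[0,0,0,0,0,0,0.4],[0,0,0,0,0,0,0.5],[0,0,0,0,0,0,0.6],[0,0,0,0,0,0,0.7],[0,0,0,0,0,0,1],[0,0,0,0,0,0,1],[0,0,0,0,0,0,1],[0,0,0,0,0,0,1],[0,0,0,0,0,0,1],[0,0,0,0,0,0,1]]]' 50
python3 -c "
from h import *
st()"
```

```text
t: 5.2
position: [0.6234, -0.2239, 0.1461]
tool_rot: [-0.7, 0.7, -0.098, 0.098]
force: [-0.6, 0.2, 5.9]
grip_width: 0.04
t 5.2 p [ 0.6234 -0.2239  0.1461] F [-0.6  0.2  5.9] w 0.04 q [ 0.3   0.92 -0.01  1.2   0.01  1.02  1.58]
axes x [ 0.962 -0.274  0.001] y [ 0.001 -0.    -1.   ] z [ 0.274  0.962 -0.   ]
```

```bash
python3 -m pendant '[[[0,0.5,0,0,0.0002,0,1],[0,0.5,0,0,0,0,1],[0,0.5,0,0,0,0,1],[0,0.4,0,0,0,0,1],[0,0.4,0,0,0,0,1],[0,0.4,0,0,0,0,1],[0,0.4,0,0,0,0,1],[0,0.3,0,0,0,0,1],[0,0.3,0,0,0,0,1],[0,0,0,0,0,0,1]]]'
python3 -c "
from h import *
st()"
```

```text
t: 6.2
position: [0.6236, -0.2237, 0.146]
tool_rot: [0.668, -0.668, 0.231, -0.232]
force: [1.1, 1.7, 6.0]
grip_width: 0.0404
t 6.2 p [ 0.6236 -0.2237  0.146 ] F [1.1 1.7 6. ] w 0.0404 q [ 0.26  0.92  0.1   1.2  -0.09  1.02  1.27]
axes x [ 0.786 -0.618  0.001] y [ 0.001 -0.    -1.   ] z [0.618 0.786 0.001]
```

```bash
python3 -m pendant '[[[0,0.2,0,0,0.0001,0,1],[0,0.2,0,0,0.0001,0,1],[0,0.2,0,0,0.0001,0,1],[0,0.2,0,0,0.0001,0,1],[0,0.2,0,0,0.0001,0,1],[0,0.2,0,0,0.0001,0,1],[0,0,0,0,0,0,1],[0,0,0,0,0,0,1],[0,0,0,0,0,0,1],[0,0,0,0,0,0,1]]]'
python3 -c "
from h import *
s,_=st();print(s['wrist_torque'])"
```

```text
t: 7.2
position: [0.6239, -0.2236, 0.1457]
tool_rot: [0.653, -0.652, 0.272, -0.273]
force: [0.4, 2.8, 10.2]
grip_width: 0.0396
t 7.2 p [ 0.6239 -0.2236  0.1457] F [ 0.4  2.8 10.2] w 0.0396 q [ 0.24  0.93  0.13  1.21 -0.12  1.02  1.17]
axes x [ 0.703 -0.711  0.002] y [ 0.002 -0.    -1.   ] z [0.711 0.703 0.002]
[ 0.63220555 -0.42492276  0.03831606]
```

```bash
python3 -m pendant '[[[0,0.2,0,0,0,0,1],[0,0.2,0,0,0,0,1],[0,0.2,0,0,0,0,1],[0,0.2,0,0,0,0,1],[0,0.2,0,0,0,0,1],[0,0,0,0,0,0,1],[0,0,0,0,0,0,1],[0,0,0,0,0,0,1],[0,0,0,0,0,0,1],[0,0,0,0,0,0,1]]]'
python3 -c "
from h import *
s,_=st();print(s['wrist_torque'])"
```

```text
t: 8.2
position: [0.6238, -0.2236, 0.1456]
tool_rot: [0.638, -0.637, 0.305, -0.307]
force: [1.2, 2.0, 7.7]
grip_width: 0.04
t 8.2 p [ 0.6238 -0.2236  0.1456] F [1.2 2.  7.7] w 0.04 q [ 0.23  0.93  0.16  1.21 -0.15  1.02  1.08]
axes x [ 0.625 -0.78   0.001] y [ 0.002  0.    -1.   ] z [0.78  0.625 0.002]
[ 0.6086836  -0.43121727  0.0254067 ]
```

```bash
python3 -m pendant '[[[0,0.2,0,0,0.0002,0,1],[0,0.2,0,0,0,0,1],[0,0.2,0,0,0,0,1],[0,0.2,0,0,0,0,1],[0,0.2,0,0,0,0,1],[0,0,0,0,0,0,1],[0,0,0,0,0,0,1],[0,0,0,0,0,0,1],[0,0,0,0,0,0,1],[0,0,0,0,0,0,1]]]'
python3 -c "
from h import *
s,_=st();print(s['wrist_torque'])"
```

```text
t: 9.2
position: [0.623, -0.2237, 0.1444]
tool_rot: [0.621, -0.62, 0.339, -0.339]
force: [2.1, 2.7, -4.3]
grip_width: 0.0401
t 9.2 p [ 0.623  -0.2237  0.1444] F [ 2.1  2.7 -4.3] w 0.0401 q [ 0.22  0.93  0.19  1.21 -0.18  1.02  1.  ]
axes x [ 0.54  -0.842 -0.   ] y [-0.  0. -1.] z [ 0.842  0.54  -0.   ]
[ 0.89448273 -0.68889155 -0.10212195]
```

Force flipped from +7.7 to −4.3 N and z dropped, so the tang has fallen in. Pressing down now.

```bash
python3 -m pendant '[[[0,0.2,0,0,0.001,0,1],[0,0.2,0,0,0.001,0,1],[0,0.1,0,0,0.001,0,1],[0,0,0,0,0.001,0,1],[0,0,0,0,0.001,0,1],[0,0,0,0,0.001,0,1],[0,0,0,0,0.001,0,1],[0,0,0,0,0.0005,0,1],[0,0,0,0,0,0,1],[0,0,0,0,0,0,1]]]'
python3 -c "
from h import *
s,_=st();print(s['wrist_torque'])"
```

```text
t: 10.2
position: [0.6235, -0.2233, 0.1374]
tool_rot: [0.612, -0.611, 0.355, -0.355]
force: [2.0, 6.7, 3.7]
grip_width: 0.04
t 10.2 p [ 0.6235 -0.2233  0.1374] F [2.  6.7 3.7] w 0.04 q [ 0.21  0.94  0.2   1.22 -0.19  1.    0.96]
axes x [ 0.495 -0.869 -0.   ] y [ 0.001  0.001 -1.   ] z [0.869 0.495 0.001]
[ 1.52621015 -0.59453703 -0.03039776]
```

```bash
python3 -m pendant '[[[0,0,0,0.0009,0.0008,-0.0005,1],[0,0,0,0,0.0008,0,1],[0,0,0,0,0.0008,0,1],[0,0,0,0,0.0008,0,1],[0,0,0,0,0.0008,0,1],[0,0,0,0,0.0008,0,1],[0,0,0,0,0.0006,0,1],[0,0,0,0,0,0,1],[0,0,0,0,0,0,1],[0,0,0,0,0,0,1]]]'
python3 -c "
from h import *
s,_=st();print(s['wrist_torque'])"
```

```text
t: 11.2
position: [0.6241, -0.2239, 0.1343]
tool_rot: [0.612, -0.611, 0.354, -0.356]
force: [-6.2, 13.7, 34.4]
grip_width: 0.0396
t 11.2 p [ 0.6241 -0.2239  0.1343] F [-6.2 13.7 34.4] w 0.0396 q [ 0.22  0.94  0.2   1.22 -0.19  0.99  0.96]
axes x [ 0.495 -0.869  0.001] y [ 0.003  0.001 -1.   ] z [0.869 0.495 0.003]
[ 3.01632151  1.31470372 -0.14171553]
```

```bash
python3 - <<'E'
from h import *
st();c=camera("side");cv2.imwrite("pics/s2.png",cv2.resize(c["frame"][160:260,260:380],None,fx=5,fy=5,interpolation=2))
for o in("plug","plug_knob","sleeve_mouth"):print(o,[(np.round(r["uv"],1),round(r["confidence"],2)) for r in tip_of("side",o)[:3]])
E
```

```text
t 11.2 p [ 0.6241 -0.2239  0.1343] F [-6.2 13.7 34.4] w 0.0396 q [ 0.22  0.94  0.2   1.22 -0.19  0.99  0.96]
axes x [ 0.495 -0.869  0.001] y [ 0.003  0.001 -1.   ] z [0.869 0.495 0.003]
plug [(array([320.7, 220.3]), 0.83), (array([292.2, 210.9]), 0.77)]
plug_knob [(array([316. , 205.4]), 0.77), (array([291.5, 195.5]), 0.58)]
sleeve_mouth [(array([318.2, 221.4]), 0.85)]
```

View pics/s2.png

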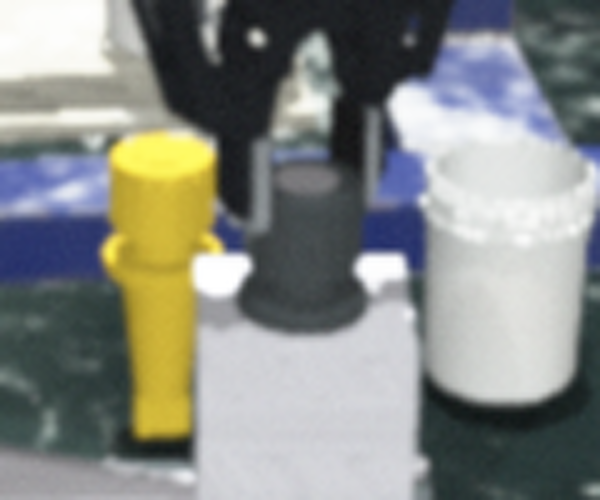

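```bash
python3 -m pendant '[[[0,0,0,0,-0.001,0,1],[0,0,0,0,-0.001,0,1],[0,0,0,0,0,0,0],[0,0,0,0,0,0,0],[0,0,0,0,0,0,0],[0,0,0,0,0,0,0],[0,0,0,0,0,0,0],[0,0,0,0,-0.03,0,0],[0,0,0,0,-0.04,0,0],[0,0,0,0,-0.04,0,0]]]'
python3 - <<'E'
from h import *
s,M=st()
c=camera("wrist");cv2.imwrite("pics/w1.png",c["frame"]);P=cloud(c).reshape(-1,3);near=np.hypot(P[:,0]-.6237,P[:,1]+.2255)
k=P[(near<.035)&(P[:,2]>.16)&(P[:,2]<.195)];print("knob",len(k),np.median(k[:,2]) if len(k) else 0,k[:,:2].mean(0) if len(k) else 0)
b=P[(near<.06)&(P[:,2]>.11)&(P[:,2]<.1225)];print("block",len(b),np.median(b[:,2]) if len(b) else 0)
b=P[(near<.026)&(P[:,2]>.1225)&(P[:,2]<.14)];print("collar",len(b),np.median(b[:,2]) if len(b) else 0)
c=camera("side");P=cloud(c).reshape(-1,3);near=np.hypot(P[:,0]-.6237,P[:,1]+.2255)
k=P[(near<.014)&(P[:,2]>.155)&(P[:,2]<.2)];print("side knob",len(k),np.median(k[:,2]))
E
```

```text
t: 12.4
position: [0.6228, -0.225, 0.2451]
tool_rot: [-0.611, 0.612, -0.355, 0.355]
force: [1.0, 0.8, -0.1]
grip_width: 0.0854
t 12.4 p [ 0.6228 -0.225   0.2451] F [ 1.   0.8 -0.1] w 0.0854 q [ 0.21  0.84  0.22  1.05 -0.17  1.27  0.93]
axes x [ 0.495 -0.869 -0.   ] y [-0.001 -0.    -1.   ] z [ 0.869  0.495 -0.001]
knob 2271 0.17188351963228218 [ 0.62253419 -0.22412716]
block 4051 0.11923062526963452
collar 412 0.12762618395780392
side knob 81 0.17216841302773306
```

The plug is home: knob top at 0.1718 against 0.171 expected, and collar top 8.4 mm above the block face. Next I rotate back, close the fingers and go behind the wedge.

```bash
python3 -m pendant '[[[0,-1,0,0,-0.005,0,0],[0,-1,0,0,0,0,0],[0,-1,0,0,0,0,0.5],[0,-1,0,0,0,0,1],[0,-1,0,0,0,0,1],[0,-1,0,0,0,0,1],[0,-1,0,0,0,0,1],[0,-1,0,0,0,0,1],[0,-1,0,0,0,0,1],[0,-0.5,0,0,0,0,1]]]'
python3 - <<'E'
from h import *
s,M=st();print("need",M.T@(np.array([.419,-.2132,.25])-s["position"]), "yaw",np.degrees(np.arctan2(M[1,0],M[0,0])))
E
```

```text
t: 13.5
position: [0.623, -0.2251, 0.2484]
tool_rot: [-0.707, 0.707, -0.019, 0.019]
force: [0.0, -0.3, -0.1]
grip_width: 0.0002
t 13.5 p [ 0.623  -0.2251  0.2484] F [ 0.  -0.3 -0.1] w 0.0002 q [ 0.31  0.83 -0.04  1.04  0.03  1.27  1.8 ]
axes x [ 0.999 -0.054 -0.   ] y [-0. -0. -1.] z [ 0.054  0.999 -0.   ]
need [-0.2042981  -0.00148023  0.00085725] yaw -3.089906705288913
```

```bash
python3 -m pendant '[[[0,0,0,-0.035,0,0,1],[0,0,0,-0.035,0,0,1],[0,0,0,-0.035,0,0,1],[0,0,0,-0.035,0,0,1],[0,0,0,-0.035,0,0,1],[0,0,0,-0.029,0,0.001,1],[0,0,0,0,0.03,0,1],[0,0,0,0,0.03,0,1],[0,0,0,0,0,0,1],[0,0,0,0,0,0,1]]]'
python3 - <<'E'
from h import *
s,M=st()
c=camera("wrist");cv2.imwrite("pics/w2.png",c["frame"])
c=camera("side");P=cloud(c).reshape(-1,3)
w=P[(np.abs(P[:,0]-.46)<.035)&(np.abs(P[:,1]+.215)<.025)&(P[:,2]>.045)&(P[:,2]<.095)]
print(len(w),w.min(0),w.max(0),np.percentile(w[:,0],[2,5,50]))
print([(r["uv"],r["confidence"],pt(c,r["uv"])) for r in tip_of("side","wedge_butt")[:2]])
cv2.imwrite("pics/s3.png",cv2.resize(c["frame"][150:300,190:370],None,fx=4,fy=4,interpolation=2))
E
```

```text
t: 14.5
position: [0.4196, -0.2122, 0.1893]
tool_rot: [-0.707, 0.707, -0.021, 0.02]
force: [0.2, 0.6, 0.9]
grip_width: 0.0005
t 14.5 p [ 0.4196 -0.2122  0.1893] F [0.2 0.6 0.9] w 0.0005 q [ 0.43  0.59 -0.05  1.88  0.05  0.68  1.86]
axes x [ 0.998 -0.058 -0.   ] y [-0.  0. -1.] z [ 0.058  0.998 -0.   ]
364 [ 0.45494744 -0.2285446   0.0450207 ] [ 0.49464432 -0.20509932  0.08868084] [0.45609085 0.45716822 0.47117161]
[]
```

View pics/s3.png

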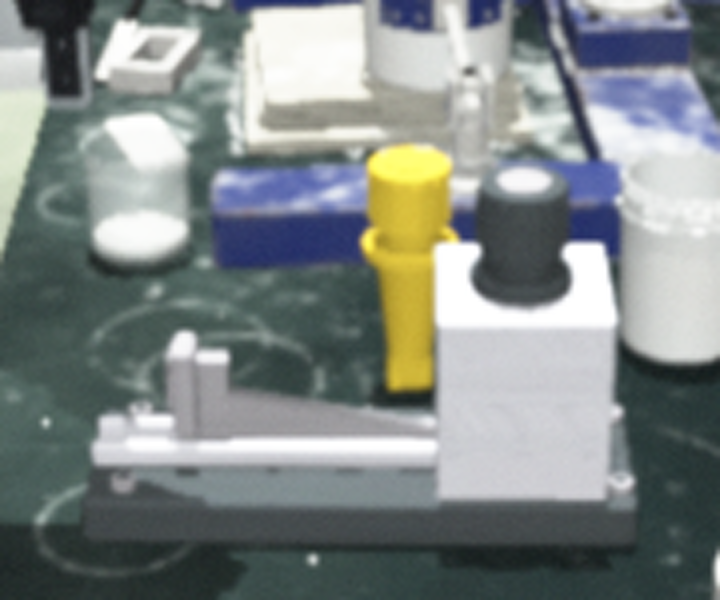

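The plug is home with its collar on the face (px (522,290)), the wedge butt is at (170,385) with clear space behind it, and the fingers are at upper left (67,90). Descending behind the butt.

```bash
python3 -m pendant '[[[0,0,0,0,0.03,0,1],[0,0,0,0,0.03,0,1],[0,0,0,0,0.03,0,1],[0,0,0,0,0.02,0,1],[0,0,0,0,0.015,0,1],[0,0,0,0.004,0,0,1],[0,0,0,0.004,0,0,1],[0,0,0,0.004,0,0,1],[0,0,0,0,0,0,1],[0,0,0,0,0,0,1]]]'
python3 - <<'E'
from h import *
s,M=st()
d=np.array([np.cos(-.06),np.sin(-.06)]);n=np.array([-d[1],d[0]]);r=s["position"][:2]-[.6237,-.2255];print("s,lat",r@d,r@n)
c=camera("side");cv2.imwrite("pics/s4.png",cv2.resize(c["frame"][150:300,190:370],None,fx=4,fy=4,interpolation=2))
E
```

```text
t: 15.65
position: [0.4317, -0.2129, 0.0642]
tool_rot: [-0.707, 0.707, -0.02, 0.021]
force: [0.1, 0.1, 0.3]
grip_width: 0.0002
t 15.65 p [ 0.4317 -0.2129  0.0642] F [0.1 0.1 0.3] w 0.0002 q [ 0.41  0.82 -0.03  1.97  0.07  0.35  1.84]
axes x [ 0.998 -0.058  0.001] y [ 0.001 -0.    -1.   ] z [ 0.058  0.998 -0.   ]
s,lat -0.19241222142186207 0.0010452822834072922
```

View pics/s4.png

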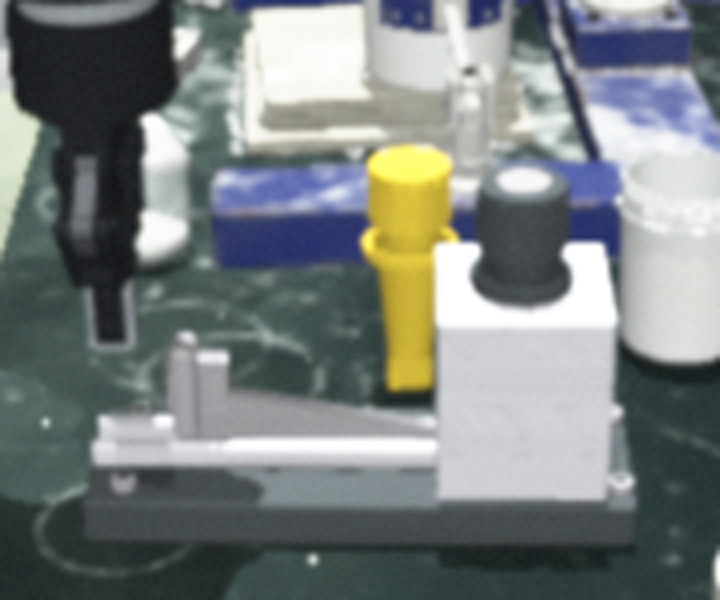

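```bash
python3 - <<'E'
from h import *
c=camera("side");P=cloud(c)
w=P[(np.abs(P[...,0]-.432)<.03)&(np.abs(P[...,1]+.213)<.06)&(P[...,2]>.045)&(P[...,2]<.14)]
i=np.argsort(w[:,2]);print(len(w),w[i][:200:12].round(3))
E
```

```text
334 [[ 0.459 -0.222  0.045]
 [ 0.458 -0.222  0.057]
 [ 0.459 -0.225  0.065]
 [ 0.459 -0.224  0.073]
 [ 0.457 -0.216  0.08 ]
 [ 0.432 -0.214  0.086]
 [ 0.46  -0.222  0.087]
 [ 0.439 -0.218  0.09 ]
 [ 0.428 -0.224  0.094]
 [ 0.441 -0.221  0.096]
 [ 0.428 -0.223  0.097]
 [ 0.436 -0.227  0.099]
 [ 0.442 -0.206  0.101]
 [ 0.438 -0.219  0.104]
 [ 0.442 -0.22   0.106]
 [ 0.44  -0.219  0.108]
 [ 0.437 -0.227  0.11 ]]
```

Depth shows the fingertip bottom at z≈0.083, about 20 mm above the TCP reading, so I go 22 mm lower, then push.

```bash
python3 -m pendant '[[[0,0,0,0,0.011,0,1],[0,0,0,0,0.011,0,1],[0,0,0,0,0,0,1],[0,0,0,0.004,0,-0.0003,1],[0,0,0,0.004,0,-0.0003,1],[0,0,0,0.004,0,-0.0003,1],[0,0,0,0.004,0,0,1],[0,0,0,0.004,0,0,1],[0,0,0,0.004,0,0,1],[0,0,0,0,0,0,1]]]'
python3 - <<'E'
from h import *
s,M=st()
c=camera("side");P=cloud(c)
w=P[(np.abs(P[...,0]-.445)<.035)&(np.abs(P[...,1]+.213)<.03)&(P[...,2]>.045)&(P[...,2]<.11)]
for a in np.arange(.045,.11,.006):
    x=w[np.abs(w[:,2]-a)<.003]; print(a.round(3),len(x),np.sort(x[:,0])[[0,len(x)//2,-1]].round(3) if len(x) else "")
E
```

```text
t: 16.75
position: [0.4559, -0.2151, 0.0418]
tool_rot: [-0.707, 0.707, -0.02, 0.021]
force: [-0.1, -0.1, 0.5]
grip_width: 0.0002
t 16.75 p [ 0.4559 -0.2151  0.0418] F [-0.1 -0.1  0.5] w 0.0002 q [ 0.39  0.88 -0.03  1.9   0.06  0.36  1.83]
axes x [ 0.998 -0.058  0.001] y [ 0.001 -0.    -1.   ] z [ 0.058  0.998 -0.   ]
0.045 6 [0.471 0.475 0.479]
0.051 16 [0.467 0.475 0.479]
0.057 18 [0.467 0.475 0.479]
0.063 29 [0.447 0.47  0.48 ]
0.069 40 [0.445 0.466 0.48 ]
0.075 51 [0.445 0.463 0.478]
0.081 50 [0.446 0.463 0.479]
0.087 65 [0.444 0.467 0.479]
0.093 37 [0.444 0.455 0.466]
0.099 19 [0.445 0.455 0.466]
0.105 9 [0.45  0.467 0.469]
```

The tip is now at 0.062 and touching the head, which has already moved about 12 mm. Pushing on.

```bash
python3 -m pendant '[[[0,0,0,0.003,0,0,1],[0,0,0,0.003,0,0,1],[0,0,0,0.003,0,0,1],[0,0,0,0.003,0,0,1],[0,0,0,0.003,0,0,1],[0,0,0,0.003,0,0,1],[0,0,0,0.003,0,0,1],[0,0,0,0.003,0,0,1],[0,0,0,0.003,0,0,1],[0,0,0,0.003,0,0,1]]]'
python3 -c "
from h import *
st()"
```

```text
t: 17.8
position: [0.4845, -0.2168, 0.0416]
tool_rot: [0.707, -0.707, 0.021, -0.02]
force: [-9.8, 0.6, 4.9]
grip_width: 0.0001
t 17.8 p [ 0.4845 -0.2168  0.0416] F [-9.8  0.6  4.9] w 0.0001 q [ 0.38  0.9  -0.03  1.81  0.06  0.44  1.82]
axes x [ 0.998 -0.058 -0.002] y [-0.002  0.    -1.   ] z [0.058 0.998 0.   ]
```

```bash
python3 -m pendant '[[[0,0,0,0.0035,0,0,1],[0,0,0,0.0035,0,0,1],[0,0,0,0.0035,0,0,1],[0,0,0,0.0035,0,0,1],[0,0,0,0.0035,0,0,1],[0,0,0,0.0035,0,0,1],[0,0,0,0.0035,0,0,1],[0,0,0,0.0035,0,0,1],[0,0,0,0.0035,0,0,1],[0,0,0,0.0035,0,0,1]]]'
python3 - <<'E'
from h import *
st();c=camera("side");P=cloud(c).reshape(-1,3);near=np.hypot(P[:,0]-.6237,P[:,1]+.2255)
k=P[(near<.014)&(P[:,2]>.155)&(P[:,2]<.2)];print("side knob",len(k),np.median(k[:,2]))
w=P[(P[:,0]>.48)&(P[:,0]<.56)&(np.abs(P[:,1]+.22)<.02)&(P[:,2]>.045)&(P[:,2]<.06)];print(w.min(0))
cv2.imwrite("pics/s5.png",cv2.resize(c["frame"][150:300,190:370],None,fx=4,fy=4,interpolation=2))
E
```

```text
t: 18.8
position: [0.5205, -0.2189, 0.0417]
tool_rot: [-0.707, 0.707, -0.02, 0.02]
force: [-2.5, 0.2, -1.2]
grip_width: 0.0002
t 18.8 p [ 0.5205 -0.2189  0.0417] F [-2.5  0.2 -1.2] w 0.0002 q [ 0.36  0.93 -0.03  1.68  0.05  0.53  1.81]
axes x [ 0.998 -0.058 -0.   ] y [-0. -0. -1.] z [ 0.058  0.998 -0.   ]
side knob 74 0.18075868233598302
[ 0.531191   -0.23124796  0.04528338]
```

View pics/s5.png

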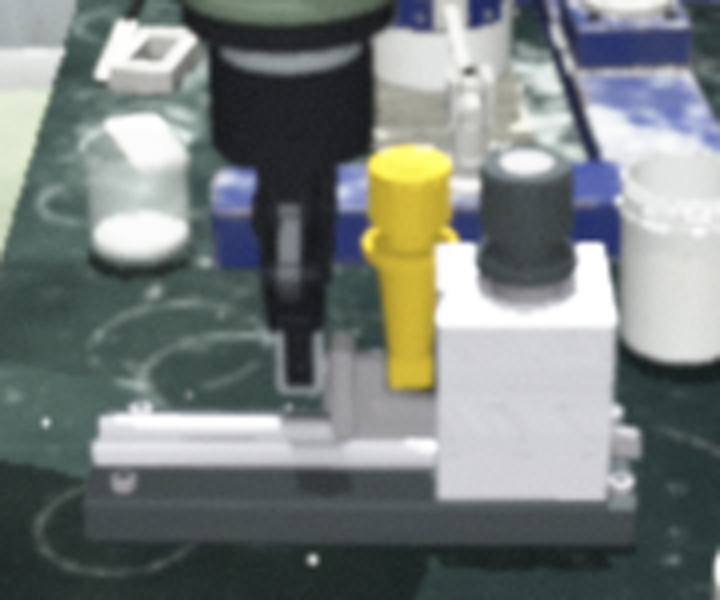

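The plug is raised with a visible gap under its collar (520,285), about 8.7 mm up, and the wedge tip shows at the far side (627,440). I push 5 mm more, then back off and lift away.

```bash
python3 -m pendant '[[[0,0,0,0.002,0,0,1],[0,0,0,0.002,0,0,1],[0,0,0,0.002,0,0,1],[0,0,0,0,0,0,1],[0,0,0,0,0,0,1],[0,0,0,-0.01,0,0,1],[0,0,0,-0.02,0,0,1],[0,0,0,-0.025,0,0,1],[0,0,0,-0.025,-0.02,0,1],[0,0,0,0,-0.04,0,1]]]'
python3 -m pendant '[[[0,0,0,0,-0.04,0,1],[0,0,0,0,-0.04,0,1],[0,0,0,0,0,0,1],[0,0,0,0,0,0,1],[0,0,0,0,0,0,1],[0,0,0,0,0,0,1],[0,0,0,0,0,0,1],[0,0,0,0,0,0,1],[0,0,0,0,0,0,1],[0,0,0,0,0,0,1]]]'
python3 - <<'E'
from h import *
st();c=camera("side");P=cloud(c).reshape(-1,3);near=np.hypot(P[:,0]-.6237,P[:,1]+.2255)
k=P[(near<.014)&(P[:,2]>.155)&(P[:,2]<.2)];print("side knob",len(k),np.median(k[:,2]))
w=P[(P[:,0]>.48)&(P[:,0]<.56)&(np.abs(P[:,1]+.22)<.02)&(P[:,2]>.045)&(P[:,2]<.08)];print(w.min(0),np.percentile(w[:,0],5))
for o in("beaker","visc_cup"):print(o,[pt(c,r["uv"],0).round(3) for r in tip_of("side",o)[:1]])
cv2.imwrite("pics/s6.png",cv2.resize(c["frame"][150:300,190:370],None,fx=4,fy=4,interpolation=2))
E
```

```text
t: 19.85
position: [0.443, -0.2143, 0.1009]
tool_rot: [0.707, -0.706, 0.023, -0.019]
force: [1.7, -0.4, 0.9]
grip_width: -0.0002
t: 20.85
position: [0.4463, -0.2146, 0.1816]
tool_rot: [-0.707, 0.707, -0.021, 0.02]
force: [0.1, -0.4, 0.5]
grip_width: 0.0003
t 20.85 p [ 0.4463 -0.2146  0.1816] F [ 0.1 -0.4  0.5] w 0.0003 q [ 0.41  0.63 -0.05  1.81  0.05  0.7   1.85]
axes x [ 0.998 -0.058 -0.   ] y [-0. -0. -1.] z [ 0.058  0.998 -0.   ]
side knob 82 0.18212293634116838
[ 0.53702701 -0.23229265  0.04590891] 0.5374772697268382
beaker [array([0.418, 0.077, 0.   ])]
visc_cup [array([ 0.552, -0.41 ,  0.   ])]
```

View pics/s6.png

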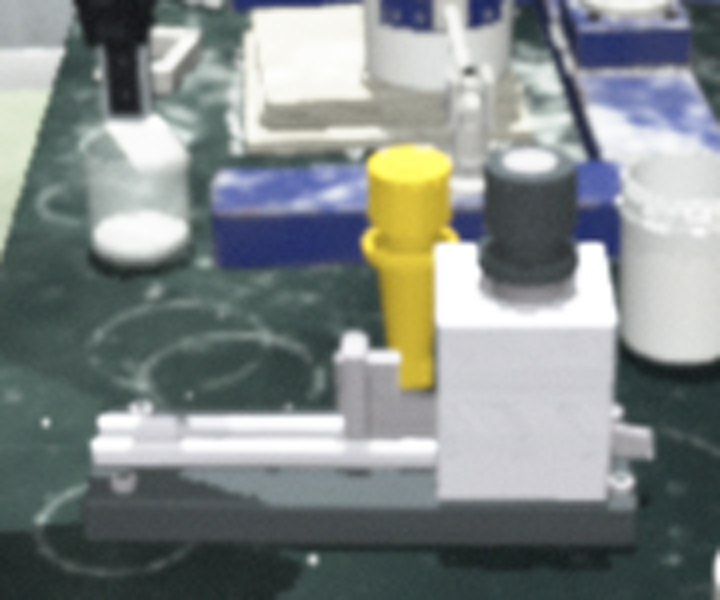

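The plug stands raised (collar about 10 mm up), the wedge is in place with its butt about 87 mm short of the axis, the gripper is clear, and the beaker is unmoved in the picture.

```bash
python3 -c "
from cell import *
print(finish_job())"
```

```text
the job is handed in; nothing more can be done
None
```

The job is handed in at about 21 s of the 54 s allowed, with the steel plug standing raised on the wedge; `finish_job` gave no verdict.

**What I did:** I gripped the knob with a light push and turned it clockwise about 0.7 rad, until the push force vanished and the tang dropped in. I pressed the plug home (34 N at the end) and let go. Then I pushed the wedge with the shut fingers and backed off clear.

**Last checks:**

| Check | Result |
|---|---|
| Plug home, before wedging | knob top at 0.172 m (0.171 expected), collar on the sleeve's face |
| Plug at the end | raised 10 to 11 mm, upright in the last picture |
| Wedge butt at the end | about 87 mm short of the bore's axis |
| Gripper | clear, about 0 N |
| Viscosity cup | within 2 mm of its first reading |

**What disagreed:**
- **Beaker:** its last side-view reading was about 15 mm off the first one. It sits at the same pixels in every crop from that camera, so I put this down to network error. The arm only passed it at height.
- **Fingertips:** depth put the fingertips about 20 mm above the TCP reading, so I lowered the fingers 22 mm before pushing the wedge.

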